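Lock the catch cup back onto the hand grinder

TASK

The steel hand grinder has been brushed out and stands burr end up in its wooden holder. Take the steel catch cup that is draining mouth down on the worktop, set its neck into the grinder's mouth, feel for the two bayonet slots, then push it in against the springy seal and twist it clockwise (seen from above) a quarter turn until it comes to its stop and is locked home, and let go of it. Press and twist gently, as forcing it ruins the lugs and the burr carrier, and leave the bowl, jar, brush and knock box where they are.

Things in the scene. Friction and masses are not known exactly. Their poses are not given: they have to be found in the camera images.
- cup_grip (a point): Steel catch cup, loose, standing mouth down, 80 to 150 g. Point on its axis 50 mm above the rim of its mouth, where to grip; z up, away from the mouth. A round can 50 mm in diameter from its flat shoulder (17.5 mm above the mouth rim) to its closed top (77.5 mm). A slim dark raised bar 40 mm long across the top runs along the cup's x axis, in line with the lugs. A half turn of it changes nothing.
- mouth (a point): Centre of the grinder's mouth at its rim, 130 mm above the worktop; holder's axes, z up. An inner lip (40.4 mm bore) has two opposite slots 11 mm wide, roughly along x: the barrel was dropped in by hand and is turned up to 0.65 rad either way, not shown in this reading. Look in or feel: lugs resting on the lip, the cup's rim is 4 mm below this point; within 4 degrees of the slots it drops.
- holder: Dark wooden holder, fixed: 110 mm (x) by 80 mm (y) by 50 mm high, origin at the centre of its underside. In its rubber-lined bore the hand grinder stands upright, gripped tight: a steel barrel, 55 mm in diameter, whose open burr end is up. Barrel and seal count as part of the holder.
- cup: The same cup; origin at the centre of its mouth rim, axes as for cup_grip. Below the shoulder a round neck, 38 mm in diameter, tapers to 34 mm over the lowest 3.5 mm. Two square lugs stick out of the neck along the cup's +x and -x: 8 mm wide, 4 mm high (4 to 8 mm above the mouth rim), 47 mm over their tips.
- bowl_mid (a point): White ceramic catch bowl, 110 mm wide, 45 mm high, loose: leave it alone. Centre, half-way up.
- jar_mid (a point): Small glass jar, 60 mm wide, 85 mm high, loose: leave it alone. Centre, half-way up.
- brush_mid (a point): Hard plastic grinder brush, about 135 mm long, lying on the worktop, loose: leave it alone. Centre.
- knockbox: Round black steel knock box, 116 mm wide, 100 mm high, with a rubber bar across its top, fixed: keep clear of it. Origin at the centre of its underside.
- seal_top (a point): Point on the mouth's axis, 8.5 mm below the mouth: top of the springy rubber seal (1.8 N per mm), where the cup's rim rests once its lugs have dropped into the slots. With the rim pressed to 15 mm below the mouth (12 N) the lugs clear the lip and the cup can turn clockwise seen from above (counter-clockwise is blocked); at 17.5 mm (16 N) its shoulder meets the barrel's rim.
- locked_rim (a point): Point on the mouth's axis, 12 mm below the mouth: where the cup's mouth rim stands when locked. A quarter turn clockwise from the slots' middle the lugs meet a fixed stop; when pressure is then let off, the seal lifts the cup 3 mm up into the locking pocket. Let go earlier, the cup springs up in the slots (rim 8.5 mm below the mouth) or hangs under the lip (15 mm below), not locked.
Mind the look-alikes: they are no part of the job. Leave any green or purple look-alike of the cup alone.

How it is judged:
By the outcome, as a careful person would: the job done as asked, in the order asked, and still so for the second after the job is handed in, with the robot touching nothing.
It also fails if it takes over 72 s, if anything falls off the work surface, if the arm or the gripper's body presses on something with over 40 N, if the wrist force passes 120 N, or if a joint passes its speed limit or range.

ROBOT

A 6-joint arm with a two-finger parallel gripper is mounted at the origin on the work surface. World frame = base frame: x ahead of the robot, y to its left, z up, the work surface at z = 0. Lengths are in mm, angles in rad, forces in N, time in s.
With the tool pointing down it reaches from about 275 to 750 mm from the base axis. Payload 10.2 kg.
Tool frame: the origin (TCP) lies midway between the tips of the shut fingers; the grasp point (between the pads) lies 19 mm behind it; z points along the fingers, y is the line along which they close (so a half turn about z gives the same grasp; the last joint's range is limited). The gripper opens to 85 mm and grips with 20 to 120 N. Pads are 22 mm wide; open, the fingers measure 114 mm over their backs; the gripper's body (76 mm by 85 mm) begins 54 mm behind the grasp point. The pads swing forward as they close: fully open they stand 13 mm farther back than shut.
Start: joints at [0.912, 0.313, 1.498, -0, 1.331, -0.223], TCP at [221.634, 475.93, 231.294] pointing down, gripper open.
Joint ranges: [-2.94, 2.94], [-0.97, 2.17], [0.19, 2.56], [-1.23, 4.37], [0.02, 3.11], [-2.88, 2.88]. Speed limits (rad/s): [2.39, 2.39, 3.01, 3.14, 3.14, 3.14].

INTERFACE

Orientations are given as a unit quaternion [w, x, y, z].
In Python, from rig import sense, capture, finish_job, find_in, place_of gives the robot as it stands. The module is installed in compiled form; this text tells all that it offers.
- The arm moves only by the shell command python3 -m jog 'ROWS' [FORCE]. ROWS is JSON, a list of rows, each an object of numbers: "tx", "ty", "tz": the shift along the tool's x, y, z in mm; "ax", "ay", "az": the turn, a rotation vector about the tool's x, y, z in rad; "jaw": the closure, from -1 (fully open) to 1 (shut), so that 0 is half open. In form: [{"tx": .., "ty": .., "tz": .., "ax": .., "ay": .., "az": .., "jaw": ..}, ...]. A call has 1 to 5 rows; each row shifts and turns the commanded pose from where the row before left it, along the tool's axes as they then stand; what a row does not reach is not made up. A row lasts 1/8 s, in which the tool goes at most 62.5 mm and 10.7 degrees, less where a joint would pass 70% of its speed; a pose out of reach is approached as far as the arm can. A call with a gripper value outside its range is refused whole. The fingers move at their own pace and stop on an object; FORCE is the grip in N (left out, the last holds). Time passes only in rows, so rows that do not move let the fingers close. It gives the time, the measured TCP pose, the force, the opening and the grip force at its end, in the units of the state.
- sense(): the state, without advancing time (a new reading comes with each control period).
- capture(name): name is "scene" or "top"; returns a dict with "color" (384x512x3 uint8, red, green, blue), "depth" (384x512 float32, mm along the optical axis (not along the pixel's ray), 0 where there is no reading), "fx", "fy", "cx", "cy" (pixels), "camera_from_world" (4x4, takes a point from world to camera coordinates). Camera axes: x right, y up, looking along -z (the intrinsics and any distortion apply to the point x, -y, -z); pixel columns grow to the right and rows downward; lengths in mm; the calibration is good to about 2 mm. A picture is of the moment at which its call begins.
- finish_job(): hands the job in; it is judged then, once.
Trained networks look in the newest picture that a camera, given by its name, has taken for a name from the list of things; names that differ only in an ending like _2 or _b are one class to them, and where a whole thing is asked for, a point or a joint stands for the part that bears it (a point fixed in the world has none). Each returns a list of dicts, best first, with "conf" (0 to 1); they miss things now and then, are a little off and sometimes report something else, mostly with a low value. They report only what shows in the picture. A call takes as long as a camera call. They do not tell look-alikes from the thing itself.
- find_in(query, camera): "centre" ([column, row] in pixels, amid what is visible of it).
- place_of(query, camera): "centre" ([column, row] in pixels: a listed point, or the origin of a listed thing).
The state is a dict: "time_s": time; "joints": joint angles; "dq": joint speeds; "tau": joint torques, N m; "eef_pos": TCP position; "ee_rot": TCP orientation; "force": force on the tool from outside, world axes, zero at the start; "wrist_torque": the same for the moment, N m; "grip_width": opening from 0.0 (shut) to 1.0 (fully open); "grip_force": force on a finger pad.
Only numpy, scipy, OpenCV 4.12 (cv2) and the standard library are available. Lean on these libraries where they do the work, as an engineer would, in place of code of your own. Each camera call takes 0.05 s, during which the arm holds its last target. There are 200 camera calls.

## Working session

There is one attempt and no reset: what is moved stays moved. The work goes in short steps, Python scripts to look and compute and a shell command to move; the robot and the scene stay as the last step left them, time stands still between calls to the robot, and variables do not carry over. Pictures are saved under pics/ and viewed, at most 10 in all, crops included, and the job is handed in when it is done.

```bash
mkdir -p pics; cat > h.py <<'E'
import numpy as np, cv2
from rig import *
def snap(cam,name=None):
    c=capture(cam)
    if name: cv2.imwrite(f'pics/{name}.png',c['color'][:,:,::-1])
    return c
def world(c,u,v,d=None,z=None):
    # pixel -> world by depth, or by plane z
    T=np.linalg.inv(c['camera_from_world'])
    r=np.array([(u-c['cx'])/c['fx'],-(v-c['cy'])/c['fy'],-1.])
    o=T[:3,3]; w=T[:3,:3]@r
    if z is not None: return o+w*(z-o[2])/w[2]
    if d is None: d=c['depth'][int(round(v)),int(round(u))]
    return o+w*d
def proj(c,p):
    q=c['camera_from_world']@np.append(p,1); return c['cx']+c['fx']*q[0]/-q[2], c['cy']-c['fy']*q[1]/-q[2]
E
python3 - <<'E'
from h import *
for cam in ['scene','top']:
    c=snap(cam,cam+'0'); T=np.linalg.inv(c['camera_from_world']); print(cam,T[:3,3].round(),(-T[:3,2]).round(2),c['fx'])
    for q in ['cup_grip','mouth','holder','bowl_mid','jar_mid','brush_mid','knockbox']:
        for r in place_of(q,cam)[:3]:
            u,v=r['centre']; print(q,round(r['conf'],2),round(u,1),round(v,1),world(c,u,v).round(0))
s=sense();print(s['time_s'],s['eef_pos'],s['ee_rot'],s['grip_width'])
im=np.hstack([cv2.imread('pics/scene0.png'),cv2.imread('pics/top0.png')]);cv2.imwrite('pics/both0.png',cv2.resize(im,(800,300)))
E
```

```text
scene [1385.    8. 1226.] [-0.59 -0.03 -0.81] 435.323615070317
cup_grip 0.87 218.5 208.0 [ 601. -142.   80.]
cup_grip 0.8 225.2 161.5 [ 402. -136.   76.]
cup_grip 0.76 222.6 184.8 [ 507. -136.   79.]
mouth 0.97 316.6 197.8 [572. 169. 107.]
mouth 0.53 275.1 168.2 [371.  39.   7.]
holder 0.73 318.0 219.3 [617. 177.  53.]
bowl_mid 0.86 259.9 257.5 [737.  -6.   9.]
jar_mid 0.74 375.0 225.4 [655. 347.  84.]
jar_mid 0.21 274.7 169.6 [381.  38.  11.]
brush_mid 0.57 276.3 168.0 [369.  44.   7.]
brush_mid 0.4 141.7 221.0 [ 650. -383.   68.]
brush_mid 0.32 317.2 218.6 [613. 175.  51.]
knockbox 0.83 140.3 221.3 [ 654. -386.   72.]
top [ 434.  -28. 1251.] [ 0.12  0.01 -0.99] 463.3813839877682
cup_grip 0.93 346.1 227.6 [ 487. -227.   75.]
cup_grip 0.78 270.1 224.5 [498. -35.  79.]
cup_grip 0.78 311.4 268.2 [ 387. -136.   77.]
mouth 0.82 184.4 190.4 [584. 177. 110.]
holder 0.92 194.8 195.4 [570. 149. 121.]
bowl_mid 0.79 259.1 135.9 [746. -10.   6.]
bowl_mid 0.58 121.7 176.6 [626. 343.  83.]
jar_mid 0.8 122.5 175.2 [630. 341.  83.]
brush_mid 0.83 242.2 272.5 [375.  41.  -0.]
knockbox 0.97 408.3 185.4 [ 600. -408.   13.]
0.8 [221.64404699 475.91617103 231.30315601] [ 4.08532890e-06  2.16183253e-01  9.76352806e-01 -1.32609842e-05] 0.997240162732162
```

View pics/scene0.png

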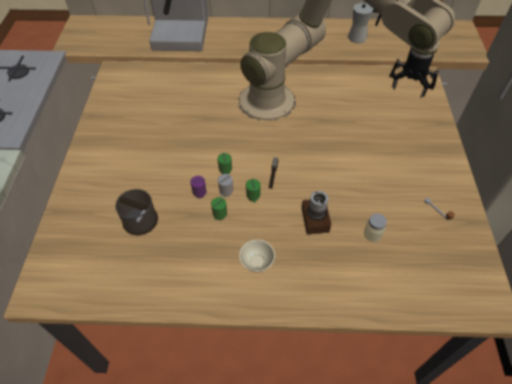

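View pics/top0.png

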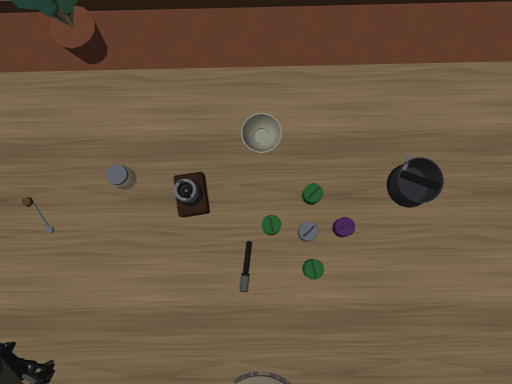

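The scene shows five can shapes. In the top view they are steel (308,231), green (271,225), (313,194) and (313,269), and purple (344,227). Only the steel one fits the description, so I'll confirm it with an enlarged crop of it and the grinder mouth.

```bash
python3 - <<'E'
from h import *
c=snap('top'); im=c['color'][:,:,::-1]
a=cv2.resize(im[206:256,283:333],(400,400),interpolation=cv2.INTER_CUBIC)
b=cv2.resize(im[168:218,165:215],(400,400),interpolation=cv2.INTER_CUBIC)
cv2.imwrite('pics/crop1.png',np.hstack([a,b]))
# cup top: pixels with world z near 77 near the steel cup
V,U=np.mgrid[0:384,0:512]
P=np.stack([world(c,u,v) for u,v in zip(U.ravel(),V.ravel())]).reshape(384,512,3)
np.save('P.npy',P)
R=lambda z0,z1,box:(P[...,2]>z0)&(P[...,2]<z1)&(U>box[0])&(U<box[1])&(V>box[2])&(V<box[3])
m=R(68,90,(294,323,216,247))
(u,v),r=cv2.minEnclosingCircle(np.argwhere(m)[:,::-1].astype(np.float32)); print('cup top px',u,v,r,m.sum(),np.median(P[m][:,2]))
print('cup', world(c,u,v,z=77.5))
g=im.astype(int).sum(2); 
mm=m&(np.hypot(U-u,V-v)<r-2.5); d=mm&(g<np.median(g[mm])*0.72)
pts=np.stack([world(c,x,y,z=79) for y,x in np.argwhere(d)])[:,:2]; w,e=np.linalg.eigh(np.cov(pts.T)); print('bar',d.sum(),pts.mean(0),np.sqrt(w),np.arctan2(e[1,1],e[0,1]))
m=R(118,140,(165,215,168,218)); (u,v),r=cv2.minEnclosingCircle(np.argwhere(m)[:,::-1].astype(np.float32)); print('mouth px',u,v,r,m.sum(),world(c,u,v,z=130))
m=R(40,60,(165,215,168,218)); pts=P[m][:,:2].astype(np.float32); print('holder top',cv2.minAreaRect(pts))
for n,q in dict(g1=(271,225),g2=(313,194),g3=(313,269),p=(344,227)).items(): print(n,world(c,*q,z=77.5)[:2].round())
E
```

```text
cup top px 308.6392517089844 230.85443115234375 9.875231742858887 308 76.90883761736723
cup [ 480.29216196 -132.04609704   77.5       ]
bar 23 [ 479.66612972 -131.05934457] [ 1.11841743 11.57838475] 2.3071634644179224
mouth px 185.3000030517578 189.6999969482422 11.531794548034668 269 [583.45349069 171.07950738 130.        ]
holder top ((584.76123046875, 172.07009887695312), (110.44812774658203, 80.47932434082031), 7.912710189819336)
g1 [497. -37.]
g2 [ 574. -146.]
g3 [ 385. -140.]
p [ 489. -221.]
```

View pics/crop1.png

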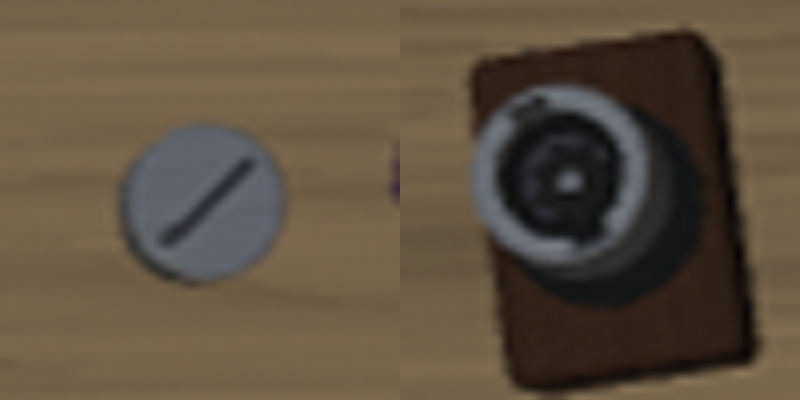

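The crop confirms it: left is the plain steel cup with a dark bar running up and to the right, right is the mouth. Two dark slot notches show in the mouth at about (530,105) and (600,235) in the crop, which puts the slots near +0.45 rad. I'll refine that numerically.

```bash
python3 - <<'E'
from h import *
c=snap('top'); g=c['color'].astype(np.float32).sum(2)
def ang(cx,cy,z,r):
    th=np.deg2rad(np.arange(0,360,2)); I=0
    for rr in r:
        p=[proj(c,(cx+rr*np.cos(t),cy+rr*np.sin(t),z)) for t in th]; p=np.float32(p)
        I=I+cv2.remap(g,p[:,0],p[:,1],cv2.INTER_LINEAR).ravel()
    return th,I/len(r)
# refine mouth centre: bright outer annulus 27.5 mm at z=130 (maximise inside-outside contrast)
best=max(((ang(x,y,130,[25.5])[1].mean()-ang(x,y,130,[29.5])[1].mean()),x,y) for x in np.arange(578,590,1) for y in np.arange(166,178,1)); print('mouth fit',best)
_,x,y=best
for z in (126,130):
    th,I=ang(x,y,z,[20.5,21.5,22.5]); s=(I[:90]+I[90:])/2; print(z,s.round()[::2].astype(int).tolist(), 'min at',np.argmin(s)*2)
best=max(((ang(x,y,77.5,[22])[1].mean()*0+ang(x,y,77.5,[26.5])[1].std()*-1+0, x,y)) for x in np.arange(475,486,1.) for y in np.arange(-137,-126,1.));print('cup fit',best)
s=snap('scene')
V,U=np.mgrid[0:384,0:512]
def top(u0,v0,z0,z1,n=18):
    q=[world(s,u,v) for u in range(u0-n,u0+n) for v in range(v0-n,v0+n)]; q=np.array([p for p in q if z0<p[2]<z1]); (a,b),r=cv2.minEnclosingCircle(q[:,:2].astype(np.float32)); return a,b,r,len(q),np.median(q[:,2])
print('scene cup',top(225,182,72,84,9)); print('scene mouth',top(317,197,122,138)); 
print('proj of top estimates in scene',proj(s,(480,-131.5,77.5)),proj(s,(583.5,171,130)))
E
```

```text
mouth fit (np.float32(132.86324), np.int64(585), np.int64(173))
126 [296, 271, 227, 173, 132, 120, 118, 116, 122, 142, 189, 247, 285, 301, 300, 287, 282, 285, 282, 281, 284, 282, 281, 283, 280, 277, 270, 277, 294, 291, 283, 287, 296, 299, 301, 297, 294, 295, 294, 289, 289, 294, 299, 304, 304] min at 28
130 [293, 278, 227, 172, 119, 115, 112, 108, 111, 131, 182, 250, 291, 307, 306, 290, 290, 298, 293, 289, 289, 289, 291, 290, 287, 279, 275, 286, 296, 295, 290, 292, 294, 304, 301, 301, 300, 300, 295, 292, 288, 289, 296, 299, 299] min at 30
cup fit (np.float32(-8.180826), np.float64(478.0), np.float64(-128.0))
scene cup (483.60784912109375, -132.08631896972656, 27.208946228027344, 144, np.float64(78.63325070344501))
scene mouth (587.179931640625, 172.2946319580078, 29.09526824951172, 149, np.float64(129.002382609076))
proj of top estimates in scene (np.float64(224.7021706027947), np.float64(178.74564717814255)) (np.float64(318.2398129441534), np.float64(196.56233819398034))
```

```bash
python3 -m jog '[{"tx":-44,"ty":-39},{"tx":-44,"ty":-39},{"tx":-44,"ty":-39},{"tx":-44,"ty":-39},{"tx":-44,"ty":-39}]'; python3 -m jog '[{"tx":-44,"ty":-39},{"tx":-44,"ty":-39},{"tx":-44,"ty":-39},{"tx":-44,"ty":-39},{"tx":-44,"ty":-39}]'
cat > go.py <<'E'
# print the remaining move in tool axes to a world target x y z phi(tool-y heading)
import sys,numpy as np
from rig import sense
from scipy.spatial.transform import Rotation as R
s=sense();q=s['ee_rot'];r=R.from_quat([q[1],q[2],q[3],q[0]])
x,y,z,phi=map(float,sys.argv[1:5]);d=r.inv().apply(np.array([x,y,z])-s['eef_pos'])
Y=r.as_matrix()[:,1];h=np.arctan2(Y[1],Y[0])
tgt=R.from_matrix(np.array([[-np.sin(phi),np.cos(phi),0],[np.cos(phi),np.sin(phi),0],[0,0,-1.]]).T)
best=tgt if 0 else R.from_matrix(np.column_stack([[-np.cos(phi+np.pi/2),-np.sin(phi+np.pi/2),0],[np.cos(phi),np.sin(phi),0],[0,0,0]])) if 0 else None
Yt=np.array([np.cos(phi),np.sin(phi),0]);Zt=np.array([0,0,-1.]);tgt=R.from_matrix(np.column_stack([np.cross(Yt,Zt),Yt,Zt]))
print('t',round(s['time_s'],2),'pos',np.round(s['eef_pos'],1),'phi',round(h,3),'txyz',d.round(1),'axyz',(r.inv()*tgt).as_rotvec().round(3),'F',np.round(s['force'],1),'M',np.round(s['wrist_torque'],2),'grip',round(s['grip_width'],3),round(s['grip_force'],1),'j6',round(s['joints'][5],2))
E
sed -i '/^best=/d;/^tgt=R.from_matrix(np.array/d' go.py
python3 go.py 481 -131.5 120 0.785
```

```text
t 0.95 pos [221.6 475.9 231.3] phi 1.135 txyz [-491.5 -441.2  111.3] axyz [0.   0.   0.35] F [ 0.3  0.2 -0.3] M [-0.01 -0.   -0.  ] grip 1.004 0.0 j6 -0.22schema error: expected keys tx, ty, tz, ax, ay, az, jaw
schema error: expected keys tx, ty, tz, ax, ay, az, jaw
```

```bash
python3 -m jog '[{"tx":-44,"ty":-39,"tz":0,"ax":0,"ay":0,"az":0,"jaw":-1},{"tx":-44,"ty":-39,"tz":0,"ax":0,"ay":0,"az":0,"jaw":-1},{"tx":-44,"ty":-39,"tz":0,"ax":0,"ay":0,"az":0,"jaw":-1},{"tx":-44,"ty":-39,"tz":0,"ax":0,"ay":0,"az":0,"jaw":-1},{"tx":-44,"ty":-39,"tz":0,"ax":0,"ay":0,"az":0,"jaw":-1}]'; python3 go.py 481 -131.5 120 0.785
```

```text
time_s: 1.58
eef_pos: [339.2, 204.6, 231.5]
ee_rot: [0.0, 0.216, 0.976, 0.0]
force: [0.5, 0.0, -0.7]
grip_width: 1.003
grip_force: 0.0
t 1.57 pos [339.2 204.6 231.5] phi 1.135 txyz [-270.3 -244.9  111.6] axyz [0.001 0.001 0.35 ] F [ 0.5  0.  -0.7] M [ 0.02 -0.05  0.01] grip 1.003 0.0 j6 -0.89
```

```bash
python3 -m jog '[{"tx":-44,"ty":-39,"tz":0,"ax":0,"ay":0,"az":0,"jaw":-1},{"tx":-44,"ty":-39,"tz":0,"ax":0,"ay":0,"az":0,"jaw":-1},{"tx":-44,"ty":-39,"tz":0,"ax":0,"ay":0,"az":0,"jaw":-1},{"tx":-44,"ty":-39,"tz":0,"ax":0,"ay":0,"az":0,"jaw":-1},{"tx":-44,"ty":-39,"tz":0,"ax":0,"ay":0,"az":0,"jaw":-1}]'; python3 go.py 481 -131.5 120 0.785
```

```text
time_s: 2.2
eef_pos: [456.4, -65.4, 231.5]
ee_rot: [0.0, 0.216, 0.976, 0.0]
force: [-0.3, 1.0, 0.1]
grip_width: 1.0
grip_force: 0.0
t 2.2 pos [456.4 -65.4 231.5] phi 1.135 txyz [-50.2 -49.6 111.5] axyz [0.    0.001 0.35 ] F [-0.3  1.   0.1] M [ 0.02  0.04 -0.02] grip 1.0 0.0 j6 -1.53
```

```bash
python3 -m jog '[{"tx":-25,"ty":-25,"tz":10,"ax":0,"ay":0,"az":0,"jaw":-1},{"tx":-25,"ty":-25,"tz":10,"ax":0,"ay":0,"az":0,"jaw":-1},{"tx":0,"ty":0,"tz":30,"ax":0,"ay":0,"az":0.175,"jaw":-1},{"tx":0,"ty":0,"tz":30,"ax":0,"ay":0,"az":0.175,"jaw":-1},{"tx":0,"ty":0,"tz":10,"ax":0,"ay":0,"az":0,"jaw":-1}]'; python3 go.py 481 -131.5 110 0.785
python3 - <<'E'
from h import *
s=snap('scene','s2');t=snap('top','t2')
a=s['color'][110:240,150:300,::-1];b=t['color'][170:290,230:380,::-1]
cv2.imwrite('pics/v2.png',np.hstack([cv2.resize(a,(400,347)),cv2.resize(b,(400,347))]))
E
```

```text
time_s: 2.82
eef_pos: [479.5, -129.5, 140.0]
ee_rot: [-0.001, 0.382, 0.924, 0.0]
force: [0.6, 0.4, 0.7]
grip_width: 0.996
grip_force: 0.0
t 2.83 pos [ 479.5 -129.5  140. ] phi 0.786 txyz [-2.5 -0.3 30. ] axyz [-0.001 -0.002  0.001] F [0.6 0.4 0.7] M [ 0.02 -0.01  0.01] grip 0.996 0.0 j6 -1.29
```

View pics/v2.png

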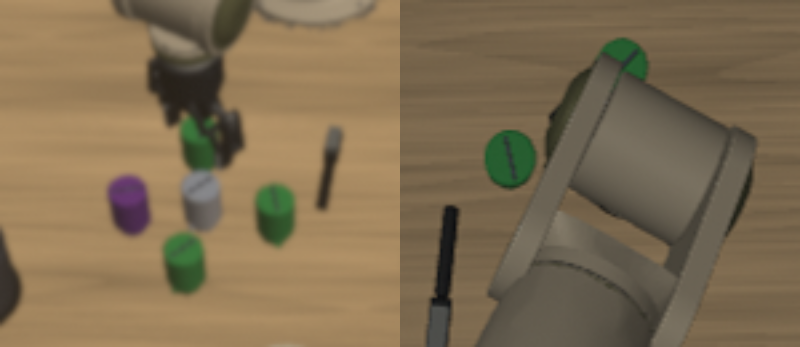

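The steel cup at (200,200) in the left part stands just below and ahead of the open fingers, and the finger line runs diagonally clear of the neighbours. I'll descend.

```bash
python3 -m jog '[{"tx":-2,"ty":0,"tz":30,"ax":0,"ay":0,"az":0,"jaw":-1},{"tx":0,"ty":0,"tz":30,"ax":0,"ay":0,"az":0,"jaw":-1},{"tx":0,"ty":0,"tz":25,"ax":0,"ay":0,"az":0,"jaw":-1},{"tx":0,"ty":0,"tz":25,"ax":0,"ay":0,"az":0,"jaw":-1},{"tx":0,"ty":0,"tz":0,"ax":0,"ay":0,"az":0,"jaw":-1}]'; python3 go.py 481 -131.5 30 0.785
python3 - <<'E'
from h import *
s=snap('scene','s3');t=snap('top','t3')
a=s['color'][130:220,170:280,::-1];b=t['color'][190:280,250:360,::-1]
cv2.imwrite('pics/v3.png',np.hstack([cv2.resize(a,(400,327)),cv2.resize(b,(400,327))]))
E
```

```text
time_s: 3.55
eef_pos: [481.5, -131.2, 31.3]
ee_rot: [-0.001, 0.382, 0.924, 0.0]
force: [-0.4, -0.6, 0.4]
grip_width: 0.997
grip_force: 0.0
t 3.55 pos [ 481.5 -131.2   31.3] phi 0.787 txyz [ 0.1 -0.6  1.3] axyz [-0.    -0.001  0.002] F [-0.4 -0.6  0.4] M [-0.04  0.01  0.02] grip 0.997 0.0 j6 -1.29
```

View pics/v3.png

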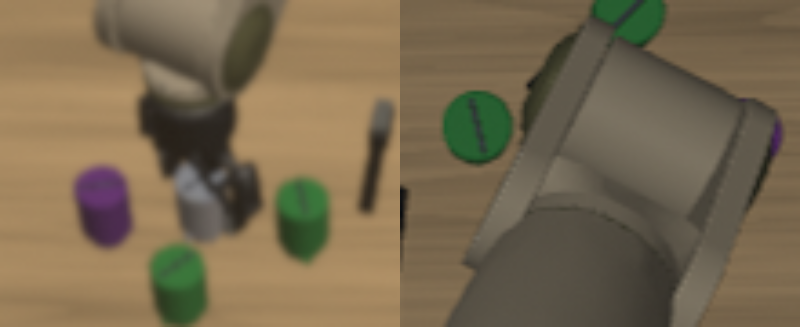

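The cup sits between the fingers, in the left part at (200,200). Closing on it.

```bash
python3 -m jog '[{"tx":0,"ty":0,"tz":0,"ax":0,"ay":0,"az":0,"jaw":-0.1},{"tx":0,"ty":0,"tz":0,"ax":0,"ay":0,"az":0,"jaw":0},{"tx":0,"ty":0,"tz":0,"ax":0,"ay":0,"az":0,"jaw":1},{"tx":0,"ty":0,"tz":0,"ax":0,"ay":0,"az":0,"jaw":1},{"tx":0,"ty":0,"tz":0,"ax":0,"ay":0,"az":0,"jaw":1}]' 60;  python3 go.py 481 -131.5 30 0.785
```

```text
time_s: 4.28
eef_pos: [482.0, -131.5, 32.3]
ee_rot: [0.001, 0.383, 0.924, -0.0]
force: [-1.0, 0.9, 6.9]
grip_width: 0.568
grip_force: 61.3
t 4.28 pos [ 482.  -131.5   32.3] phi 0.785 txyz [ 0.7 -0.7  2.3] axyz [0.    0.002 0.   ] F [-1.   0.9  6.9] M [ 0.12  0.21 -0.01] grip 0.568 61.3 j6 -1.29
```

```bash
python3 -m jog '[{"tx":0,"ty":0,"tz":-25,"ax":0,"ay":0,"az":0,"jaw":1},{"tx":0,"ty":0,"tz":-45,"ax":0,"ay":0,"az":0,"jaw":1},{"tx":0,"ty":0,"tz":-45,"ax":0,"ay":0,"az":0,"jaw":1},{"tx":0,"ty":0,"tz":-45,"ax":0,"ay":0,"az":0,"jaw":1},{"tx":0,"ty":0,"tz":-5,"ax":0,"ay":0,"az":0,"jaw":1}]';  python3 go.py 585.7 172.5 196 2.06
```

```text
time_s: 4.9
eef_pos: [482.5, -131.7, 199.4]
ee_rot: [0.003, 0.383, 0.924, -0.0]
force: [0.2, 0.2, -1.1]
grip_width: 0.572
grip_force: 62.1
t 4.9 pos [ 482.5 -131.7  199.4] phi 0.785 txyz [142.2 288.    3. ] axyz [-0.002  0.006 -1.275] F [ 0.2  0.2 -1.1] M [-0.01  0.1  -0.02] grip 0.572 62.1 j6 -1.29
```

```bash
python3 -m jog '[{"tx":18,"ty":36,"tz":0,"ax":0,"ay":0,"az":0,"jaw":1},{"tx":18,"ty":36,"tz":0,"ax":0,"ay":0,"az":0,"jaw":1},{"tx":18,"ty":36,"tz":0,"ax":0,"ay":0,"az":0,"jaw":1},{"tx":18,"ty":36,"tz":0,"ax":0,"ay":0,"az":0,"jaw":1},{"tx":18,"ty":36,"tz":0,"ax":0,"ay":0,"az":0,"jaw":1}]';  python3 -m jog '[{"tx":18,"ty":36,"tz":0,"ax":0,"ay":0,"az":0,"jaw":1},{"tx":18,"ty":36,"tz":0,"ax":0,"ay":0,"az":0,"jaw":1},{"tx":16,"ty":36,"tz":0,"ax":0,"ay":0,"az":0,"jaw":1},{"tx":0,"ty":0,"tz":0,"ax":0,"ay":0,"az":-0.16,"jaw":1},{"tx":0,"ty":0,"tz":0,"ax":0,"ay":0,"az":-0.16,"jaw":1}]'; python3 -m jog '[{"tx":0,"ty":0,"tz":0,"ax":0,"ay":0,"az":-0.16,"jaw":1},{"tx":0,"ty":0,"tz":0,"ax":0,"ay":0,"az":-0.16,"jaw":1},{"tx":0,"ty":0,"tz":0,"ax":0,"ay":0,"az":-0.16,"jaw":1},{"tx":0,"ty":0,"tz":0,"ax":0,"ay":0,"az":-0.16,"jaw":1},{"tx":0,"ty":0,"tz":0,"ax":0,"ay":0,"az":-0.16,"jaw":1}]'; python3 -m jog '[{"tx":0,"ty":0,"tz":0,"ax":0,"ay":0,"az":-0.15,"jaw":1},{"tx":0,"ty":0,"tz":0,"ax":0,"ay":0,"az":0,"jaw":1}]'; python3 go.py 585.7 172.5 174 2.06
python3 - <<'E'
from h import *
s=snap('scene','s4');
cv2.imwrite('pics/v4.png',cv2.resize(s['color'][135:245,270:380,::-1],(600,600),interpolation=cv2.INTER_CUBIC))
for z in (155,147,138): print(proj(s,(585.7,172.5,z)))
E
```

```text
time_s: 5.52
eef_pos: [545.1, 61.0, 195.2]
ee_rot: [-0.001, 0.383, 0.924, -0.0]
force: [0.6, 1.3, -0.6]
grip_width: 0.569
grip_force: 62.2
time_s: 6.15
eef_pos: [584.4, 173.3, 194.8]
ee_rot: [-0.001, 0.228, 0.974, -0.0]
force: [-0.3, -0.4, -1.0]
grip_width: 0.572
grip_force: 62.4
time_s: 6.78
eef_pos: [584.4, 172.8, 195.0]
ee_rot: [-0.001, -0.169, 0.986, 0.0]
force: [-0.2, -0.4, 0.1]
grip_width: 0.574
grip_force: 62.3
time_s: 7.02
eef_pos: [584.5, 172.8, 195.3]
ee_rot: [-0.001, -0.239, 0.971, 0.0]
force: [1.0, -0.7, -0.4]
grip_width: 0.574
grip_force: 62.3
t 7.03 pos [584.5 172.8 195.3] phi 2.054 txyz [-1.  -0.8 21.2] axyz [ 0.001 -0.002 -0.006] F [ 1.  -0.7 -0.4] M [-0.01 -0.01 -0.01] grip 0.574 62.3 j6 -1.96
(np.float64(319.67593657370253), np.float64(192.35000582087133))
(np.float64(319.38026006673556), np.float64(193.90060404664808))
(np.float64(319.05101342448023), np.float64(195.6272520802073))
```

View pics/v4.png

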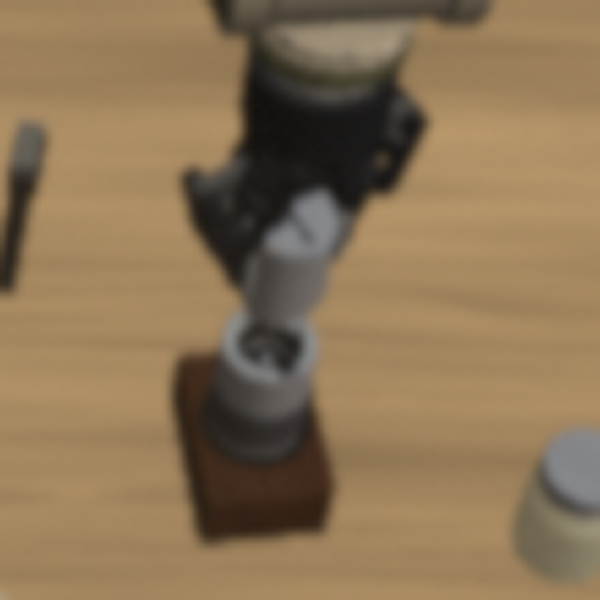

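The held cup at about (290,270) hangs directly over the mouth at (270,345), upright in the grip. Next I lower it gently.

```bash
python3 -m jog '[{"tx":-1,"ty":-0.7,"tz":10,"ax":0,"ay":0,"az":0,"jaw":1},{"tx":0,"ty":0,"tz":12,"ax":0,"ay":0,"az":0,"jaw":1},{"tx":0,"ty":0,"tz":8,"ax":0,"ay":0,"az":0,"jaw":1},{"tx":0,"ty":0,"tz":2,"ax":0,"ay":0,"az":0,"jaw":1},{"tx":0,"ty":0,"tz":0,"ax":0,"ay":0,"az":0,"jaw":1}]'; python3 go.py 585.7 172.5 158 2.06; python3 -m jog '[{"tx":0,"ty":0,"tz":2,"ax":0,"ay":0,"az":0,"jaw":1},{"tx":0,"ty":0,"tz":1,"ax":0,"ay":0,"az":0,"jaw":1},{"tx":0,"ty":0,"tz":0,"ax":0,"ay":0,"az":0,"jaw":1}]'; python3 go.py 585.7 172.5 158 2.06
```

```text
time_s: 7.7
eef_pos: [586.1, 172.7, 164.3]
ee_rot: [0.0, -0.24, 0.971, -0.0]
force: [-1.1, -0.7, -1.5]
grip_width: 0.571
grip_force: 62.2
t 7.7 pos [586.1 172.7 164.3] phi 2.055 txyz [0.5 0.  6.3] axyz [-0.     0.    -0.005] F [-1.1 -0.7 -1.5] M [ 0.   -0.06  0.01] grip 0.571 62.2 j6 -1.96
time_s: 8.07
eef_pos: [586.1, 172.7, 161.3]
ee_rot: [0.0, -0.24, 0.971, 0.0]
force: [-0.3, -1.0, 0.2]
grip_width: 0.571
grip_force: 62.2
t 8.07 pos [586.1 172.7 161.3] phi 2.055 txyz [0.4 0.  3.3] axyz [ 0.     0.    -0.005] F [-0.3 -1.   0.2] M [-0.03  0.05  0.02] grip 0.571 62.2 j6 -1.96
```

```bash
for i in 1 ; do python3 -m jog '[{"tx":0,"ty":0,"tz":2,"ax":0,"ay":0,"az":0,"jaw":1},{"tx":0,"ty":0,"tz":1,"ax":0,"ay":0,"az":0,"jaw":1},{"tx":0,"ty":0,"tz":0,"ax":0,"ay":0,"az":0,"jaw":1}]' >/dev/null; done; python3 go.py 585.7 172.5 158 2.06;  python3 -m jog '[{"tx":0,"ty":0,"tz":1,"ax":0,"ay":0,"az":0,"jaw":1},{"tx":0,"ty":0,"tz":1,"ax":0,"ay":0,"az":0,"jaw":1},{"tx":0,"ty":0,"tz":0,"ax":0,"ay":0,"az":0,"jaw":1}]' >/dev/null;  python3 go.py 585.7 172.5 154 2.06
```

```text
t 8.45 pos [586.  172.7 158.2] phi 2.055 txyz [0.4 0.  0.2] axyz [ 0.    -0.    -0.005] F [-0.2  0.6 -0.3] M [ 0.03 -0.06 -0.  ] grip 0.572 62.2 j6 -1.96
t 8.82 pos [586.  172.6 156.2] phi 2.055 txyz [0.4 0.  2.2] axyz [ 0.    -0.    -0.005] F [ 0.3  0.2 -0.8] M [0.02 0.01 0.01] grip 0.572 62.2 j6 -1.96
```

```bash
python3 -m jog '[{"tx":0,"ty":0,"tz":1,"ax":0,"ay":0,"az":0,"jaw":1},{"tx":0,"ty":0,"tz":1,"ax":0,"ay":0,"az":0,"jaw":1},{"tx":0,"ty":0,"tz":0,"ax":0,"ay":0,"az":0,"jaw":1}]' >/dev/null;  python3 go.py 585.7 172.5 154 2.06; python3 -m jog '[{"tx":0,"ty":0,"tz":1,"ax":0,"ay":0,"az":0,"jaw":1},{"tx":0,"ty":0,"tz":1,"ax":0,"ay":0,"az":0,"jaw":1},{"tx":0,"ty":0,"tz":0,"ax":0,"ay":0,"az":0,"jaw":1}]' >/dev/null;  python3 go.py 585.7 172.5 154 2.06
```

```text
t 9.2 pos [586.  172.6 154.2] phi 2.055 txyz [0.4 0.  0.2] axyz [ 0.    -0.    -0.005] F [-0.7  0.5 -1.4] M [0.02 0.03 0.07] grip 0.574 62.2 j6 -1.96
t 9.57 pos [586.2 172.7 152.5] phi 2.055 txyz [ 0.5  0.1 -1.5] axyz [-0.     0.    -0.005] F [ 0.1 -0.3  1.7] M [-0.03  0.06  0.  ] grip 0.57 62.2 j6 -1.96
```

Force rises softly with travel, which fits the lugs being in the slots with the rim on the seal. Pressing further.

```bash
python3 -m jog '[{"tx":0,"ty":0,"tz":1,"ax":0,"ay":0,"az":0,"jaw":1},{"tx":0,"ty":0,"tz":1,"ax":0,"ay":0,"az":0,"jaw":1},{"tx":0,"ty":0,"tz":0,"ax":0,"ay":0,"az":0,"jaw":1}]' >/dev/null;  python3 go.py 585.7 172.5 146.5 2.06; python3 -m jog '[{"tx":0,"ty":0,"tz":1,"ax":0,"ay":0,"az":0,"jaw":1},{"tx":0,"ty":0,"tz":1,"ax":0,"ay":0,"az":0,"jaw":1},{"tx":0,"ty":0,"tz":0,"ax":0,"ay":0,"az":0,"jaw":1}]' >/dev/null;  python3 go.py 585.7 172.5 146.5 2.06
```

```text
t 9.95 pos [586.2 172.7 150.6] phi 2.055 txyz [0.5 0.1 4.1] axyz [-0.     0.001 -0.005] F [-0.1  0.3  3.4] M [ 0.01  0.2  -0.01] grip 0.575 62.1 j6 -1.96
t 10.32 pos [586.3 172.7 148.9] phi 2.055 txyz [0.6 0.1 2.4] axyz [-0.     0.001 -0.005] F [-0.7 -0.2  6.1] M [0.07 0.31 0.02] grip 0.574 62.3 j6 -1.96
```

```bash
python3 -m jog '[{"tx":0,"ty":0,"tz":1,"ax":0,"ay":0,"az":0,"jaw":1},{"tx":0,"ty":0,"tz":1,"ax":0,"ay":0,"az":0,"jaw":1},{"tx":0,"ty":0,"tz":0,"ax":0,"ay":0,"az":0,"jaw":1}]' >/dev/null;  python3 go.py 585.7 172.5 146.5 2.06; python3 -m jog '[{"tx":0,"ty":0,"tz":1,"ax":0,"ay":0,"az":0,"jaw":1},{"tx":0,"ty":0,"tz":1,"ax":0,"ay":0,"az":0,"jaw":1},{"tx":0,"ty":0,"tz":0,"ax":0,"ay":0,"az":0,"jaw":1}]' >/dev/null;  python3 go.py 585.7 172.5 146.5 2.06
```

```text
t 10.7 pos [586.4 172.7 147.3] phi 2.055 txyz [0.7 0.1 0.8] axyz [-0.001  0.001 -0.005] F [-2.2  0.2 10.5] M [-0.02  0.46  0.04] grip 0.574 62.5 j6 -1.96
t 11.07 pos [586.5 172.8 145.8] phi 2.055 txyz [ 0.8  0.1 -0.7] axyz [-0.001  0.002 -0.005] F [-3.8 -0.5 13. ] M [-0.03  0.64  0.01] grip 0.575 62.8 j6 -1.96
```

```bash
python3 -m jog '[{"tx":0.5,"ty":0,"tz":0.2,"ax":0,"ay":0,"az":0.05,"jaw":1},{"tx":0,"ty":0,"tz":0,"ax":0,"ay":0,"az":0.05,"jaw":1},{"tx":0,"ty":0,"tz":0,"ax":0,"ay":0,"az":0.05,"jaw":1},{"tx":0,"ty":0,"tz":0,"ax":0,"ay":0,"az":0,"jaw":1}]' >/dev/null;  python3 go.py 585.7 172.5 146.5 2.06
```

```text
t 11.57 pos [586.7 172.4 145.9] phi 1.904 txyz [ 0.9  0.4 -0.6] axyz [-0.001  0.004 -0.156] F [-0.9 -1.  12.5] M [-0.08  0.11 -0.  ] grip 0.569 63.1 j6 -1.81
```

```bash
python3 -m jog '[{"tx":0,"ty":0,"tz":0,"ax":0,"ay":0,"az":0.1,"jaw":1},{"tx":0,"ty":0,"tz":0,"ax":0,"ay":0,"az":0.1,"jaw":1},{"tx":0,"ty":0,"tz":0,"ax":0,"ay":0,"az":0.1,"jaw":1},{"tx":0,"ty":0,"tz":0,"ax":0,"ay":0,"az":0.1,"jaw":1}]' >/dev/null;  python3 go.py 585.7 172.5 146.5 0.48; python3 -m jog '[{"tx":0,"ty":0,"tz":0,"ax":0,"ay":0,"az":0.1,"jaw":1},{"tx":0,"ty":0,"tz":0,"ax":0,"ay":0,"az":0.1,"jaw":1},{"tx":0,"ty":0,"tz":0,"ax":0,"ay":0,"az":0.1,"jaw":1},{"tx":0,"ty":0,"tz":0,"ax":0,"ay":0,"az":0.1,"jaw":1}]' >/dev/null;  python3 go.py 585.7 172.5 146.5 0.48
```

```text
t 12.07 pos [586.8 172.4 146. ] phi 1.502 txyz [ 1.1 -0.  -0.5] axyz [0.003 0.004 1.022] F [-0.7 -0.2 12.6] M [-0.03  0.01  0.11] grip 0.575 63.1 j6 -1.41
t 12.57 pos [586.9 172.5 146. ] phi 1.102 txyz [ 1.1 -0.5 -0.5] axyz [0.003 0.003 0.622] F [-0.4 -0.2 12.7] M [-0.06 -0.04  0.13] grip 0.57 63.1 j6 -1.01
```

```bash
python3 -m jog '[{"tx":0,"ty":0,"tz":0,"ax":0,"ay":0,"az":0.1,"jaw":1},{"tx":0,"ty":0,"tz":0,"ax":0,"ay":0,"az":0.1,"jaw":1},{"tx":0,"ty":0,"tz":0,"ax":0,"ay":0,"az":0.1,"jaw":1},{"tx":0,"ty":0,"tz":0,"ax":0,"ay":0,"az":0.1,"jaw":1}]' >/dev/null;  python3 go.py 585.7 172.5 146.5 0.48; python3 -m jog '[{"tx":0,"ty":0,"tz":0,"ax":0,"ay":0,"az":0.05,"jaw":1},{"tx":0,"ty":0,"tz":0,"ax":0,"ay":0,"az":0.05,"jaw":1},{"tx":0,"ty":0,"tz":0,"ax":0,"ay":0,"az":0,"jaw":1}]' >/dev/null;  python3 go.py 585.7 172.5 146.5 0.48;
```

```text
t 13.07 pos [586.9 172.5 146. ] phi 0.702 txyz [ 0.8 -0.9 -0.5] axyz [0.004 0.002 0.222] F [ 0.3 -0.3 13.1] M [-0.04 -0.03  0.13] grip 0.574 63.1 j6 -0.61
t 13.45 pos [586.9 172.4 146. ] phi 0.604 txyz [ 0.7 -0.9 -0.5] axyz [0.004 0.002 0.124] F [ 0.   0.1 12. ] M [-0.06 -0.08 -0.09] grip 0.572 63.1 j6 -0.51
```

```bash
python3 -m jog '[{"tx":0,"ty":0,"tz":0,"ax":0,"ay":0,"az":0.05,"jaw":1},{"tx":0,"ty":0,"tz":0,"ax":0,"ay":0,"az":0,"jaw":1}]' >/dev/null;  python3 go.py 585.7 172.5 146.5 0.48; python3 -m jog '[{"tx":0,"ty":0,"tz":0,"ax":0,"ay":0,"az":0.03,"jaw":1},{"tx":0,"ty":0,"tz":0,"ax":0,"ay":0,"az":0,"jaw":1}]' >/dev/null;  python3 go.py 585.7 172.5 146.5 0.48;
```

```text
t 13.7 pos [586.9 172.4 146. ] phi 0.554 txyz [ 0.7 -1.  -0.5] axyz [0.004 0.002 0.074] F [ 0.  -0.2 12.6] M [-0.1  -0.08 -0.09] grip 0.576 63.1 j6 -0.46
t 13.95 pos [586.9 172.5 146. ] phi 0.525 txyz [ 0.6 -1.  -0.5] axyz [0.004 0.002 0.045] F [ 0.2 -0.7 12.1] M [-0.04 -0.11 -0.01] grip 0.572 63.1 j6 -0.43
```

```bash
python3 -m jog '[{"tx":0,"ty":0,"tz":0,"ax":0,"ay":0,"az":0.03,"jaw":1},{"tx":0,"ty":0,"tz":0,"ax":0,"ay":0,"az":0,"jaw":1}]' >/dev/null;  python3 go.py 585.7 172.5 146.5 0.48; python3 -m jog '[{"tx":0,"ty":0,"tz":0,"ax":0,"ay":0,"az":0.03,"jaw":1},{"tx":0,"ty":0,"tz":0,"ax":0,"ay":0,"az":0,"jaw":1}]' >/dev/null;  python3 go.py 585.7 172.5 146.5 0.48;
```

```text
t 14.2 pos [586.9 172.5 146. ] phi 0.495 txyz [ 0.6 -1.  -0.5] axyz [0.004 0.002 0.015] F [ 1.1  0.1 11.8] M [-0.03 -0.09 -0.09] grip 0.571 63.1 j6 -0.4
t 14.45 pos [586.9 172.5 146. ] phi 0.465 txyz [ 0.5 -1.  -0.5] axyz [ 0.004  0.002 -0.015] F [-0.  -1.  12.9] M [-0.06 -0.07  0.01] grip 0.575 63.1 j6 -0.37
```

```bash
python3 -m jog '[{"tx":0,"ty":0,"tz":0,"ax":0,"ay":0,"az":0.03,"jaw":1},{"tx":0,"ty":0,"tz":0,"ax":0,"ay":0,"az":0,"jaw":1}]' >/dev/null;  python3 go.py 585.7 172.5 146.5 0.48
```

```text
t 14.7 pos [586.6 172.4 146. ] phi 0.435 txyz [ 0.4 -0.8 -0.5] axyz [ 0.003  0.002 -0.045] F [-1.1  0.3 12.7] M [-0.14  0.23  0.05] grip 0.57 63.1 j6 -0.34
```

```bash
python3 -m jog '[{"tx":0,"ty":0,"tz":0,"ax":0,"ay":0,"az":0.03,"jaw":1},{"tx":0,"ty":0,"tz":0,"ax":0,"ay":0,"az":0,"jaw":1}]' >/dev/null;  python3 go.py 585.7 172.5 146.5 0.48
```

```text
t 14.95 pos [586.3 172.4 145.9] phi 0.405 txyz [ 0.4 -0.5 -0.6] axyz [ 0.003  0.001 -0.075] F [-1.4 -1.5 13.6] M [-0.21  0.5   0.17] grip 0.571 63.2 j6 -0.31
```

```bash
python3 -m jog '[{"tx":0,"ty":0,"tz":0,"ax":0,"ay":0,"az":0.03,"jaw":1},{"tx":0,"ty":0,"tz":0,"ax":0,"ay":0,"az":0,"jaw":1}]' >/dev/null;  python3 go.py 585.7 172.5 146.5 0.48
```

```text
t 15.2 pos [586.3 172.3 145.9] phi 0.376 txyz [ 0.4 -0.5 -0.6] axyz [ 0.002  0.002 -0.104] F [-2.4 -1.4 14.4] M [-0.3   0.49  0.67] grip 0.569 63.2 j6 -0.28
```

The twist torque jumped to 0.67 Nm, so the cup is at its stop. I'll let off the pressure.

```bash
python3 -m jog '[{"tx":0,"ty":0,"tz":-1.5,"ax":0,"ay":0,"az":0,"jaw":1},{"tx":0,"ty":0,"tz":-1.5,"ax":0,"ay":0,"az":0,"jaw":1},{"tx":0,"ty":0,"tz":-1,"ax":0,"ay":0,"az":0,"jaw":1},{"tx":0,"ty":0,"tz":0,"ax":0,"ay":0,"az":0,"jaw":1}]' >/dev/null;  python3 go.py 585.7 172.5 150 0.376;python3 -m jog '[{"tx":0,"ty":0,"tz":-1,"ax":0,"ay":0,"az":0,"jaw":1},{"tx":0,"ty":0,"tz":-0.5,"ax":0,"ay":0,"az":0,"jaw":1},{"tx":0,"ty":0,"tz":0,"ax":0,"ay":0,"az":0,"jaw":1}]' >/dev/null;  python3 go.py 585.7 172.5 150 0.376
```

```text
t 15.7 pos [586.1 172.4 147.5] phi 0.376 txyz [ 0.2 -0.3 -2.5] axyz [ 0.001  0.    -0.   ] F [ 5.  -0.1 -2.2] M [ 0.04 -1.01  0.68] grip 0.569 62.8 j6 -0.28
t 16.07 pos [586.  172.4 148.4] phi 0.376 txyz [ 0.2 -0.3 -1.6] axyz [ 0.  0. -0.] F [ 6.5  0.6 -5.8] M [ 0.12 -1.3   0.72] grip 0.572 63.2 j6 -0.28
```

```bash
python3 -m jog '[{"tx":0,"ty":0,"tz":1.5,"ax":0,"ay":0,"az":-0.02,"jaw":1},{"tx":0,"ty":0,"tz":0,"ax":0,"ay":0,"az":0,"jaw":1},{"tx":0,"ty":0,"tz":0,"ax":0,"ay":0,"az":0,"jaw":1}]' >/dev/null;  python3 go.py 586.3 172.4 150 0.376
```

```text
t 16.45 pos [586.  172.4 148.3] phi 0.395 txyz [-0.1  0.3 -1.7] axyz [0.001 0.    0.019] F [5.  0.4 1.5] M [ 0.09 -0.98  0.34] grip 0.574 64.2 j6 -0.3
```

```bash
python3 -m jog '[{"tx":-0.3,"ty":0.7,"tz":0,"ax":0,"ay":0,"az":0,"jaw":1},{"tx":0,"ty":0,"tz":0,"ax":0,"ay":0,"az":0,"jaw":1}]' >/dev/null;  python3 go.py 586.3 172.4 150 0.376;  python3 -m jog '[{"tx":0,"ty":0,"tz":-1,"ax":0,"ay":0,"az":0,"jaw":1},{"tx":0,"ty":0,"tz":0,"ax":0,"ay":0,"az":0,"jaw":1}]' >/dev/null;  python3 go.py 586.3 172.4 150 0.376
```

```text
t 16.7 pos [586.2 172.4 148.2] phi 0.395 txyz [-0.1  0.1 -1.8] axyz [-0.001 -0.     0.019] F [ 1.5 -0.8  4.6] M [-0.1  -0.14  0.33] grip 0.575 64.2 j6 -0.3
t 16.95 pos [586.1 172.4 148.8] phi 0.395 txyz [-0.1  0.2 -1.2] axyz [-0.001 -0.     0.019] F [ 1.7 -0.4  1.3] M [-0.11 -0.35  0.37] grip 0.573 64.2 j6 -0.3
```

```bash
python3 -m jog '[{"tx":-0.1,"ty":0.3,"tz":-0.7,"ax":0,"ay":0,"az":0,"jaw":1},{"tx":0,"ty":0,"tz":0,"ax":0,"ay":0,"az":0,"jaw":1}]' >/dev/null;  python3 go.py 586.3 172.4 150 0.376;  python3 -m jog '[{"tx":-0.1,"ty":0.3,"tz":-0.7,"ax":0,"ay":0,"az":0,"jaw":1},{"tx":0,"ty":0,"tz":0,"ax":0,"ay":0,"az":0,"jaw":1}]' >/dev/null;  python3 go.py 586.3 172.4 150 0.376
```

```text
t 17.2 pos [586.2 172.4 149.4] phi 0.395 txyz [-0.   0.  -0.6] axyz [-0.002 -0.     0.019] F [-0.7 -0.1 -1. ] M [-0.15  0.03  0.34] grip 0.576 64.0 j6 -0.3
t 17.45 pos [586.4 172.4 150.1] phi 0.395 txyz [ 0.  -0.1  0.1] axyz [-0.002 -0.001  0.019] F [-3.7 -2.2 -0.8] M [-0.28  0.69  0.33] grip 0.572 63.9 j6 -0.3
```

```bash
python3 -m jog '[{"tx":0.1,"ty":-0.4,"tz":-0.8,"ax":0,"ay":0,"az":0,"jaw":1},{"tx":0,"ty":0,"tz":0,"ax":0,"ay":0,"az":0,"jaw":1}]' >/dev/null;  python3 go.py 586.3 172.4 150 0.376;  python3 -m jog '[{"tx":0,"ty":0,"tz":0,"ax":0,"ay":0,"az":-0.03,"jaw":1},{"tx":0,"ty":0,"tz":0,"ax":0,"ay":0,"az":0,"jaw":1}]' >/dev/null;  python3 go.py 586.3 172.4 150 0.376
```

```text
t 17.7 pos [586.3 172.3 150.5] phi 0.395 txyz [0.  0.1 0.5] axyz [-0.001 -0.     0.019] F [-1.2 -1.1 -8.5] M [-0.1   0.18  0.39] grip 0.574 63.7 j6 -0.3
t 17.95 pos [586.3 172.4 150.6] phi 0.425 txyz [ 0.  -0.   0.6] axyz [-0.001 -0.001  0.049] F [ -1.4   0.7 -11.5] M [-0.06  0.17  0.1 ] grip 0.569 63.8 j6 -0.33
```

Upward pull is now firmly resisted about 4.6 mm above the pressed position, so the lugs are in the pocket. I'll relax, test the counter-clockwise block lightly, then release.

```bash
python3 -m jog '[{"tx":0,"ty":0,"tz":1.2,"ax":0,"ay":0,"az":-0.03,"jaw":1},{"tx":0,"ty":0,"tz":0,"ax":0,"ay":0,"az":-0.03,"jaw":1},{"tx":0,"ty":0,"tz":0,"ax":0,"ay":0,"az":0,"jaw":1}]' >/dev/null;  python3 go.py 586.3 172.4 150 0.376;python3 -m jog '[{"tx":0,"ty":0,"tz":0,"ax":0,"ay":0,"az":-0.03,"jaw":1},{"tx":0,"ty":0,"tz":0,"ax":0,"ay":0,"az":0,"jaw":1}]' >/dev/null;  python3 go.py 586.3 172.4 150 0.376
```

```text
t 18.32 pos [586.8 172.4 150.5] phi 0.486 txyz [ 0.2 -0.5  0.5] axyz [0.001 0.    0.11 ] F [-1.7 -0.5 -4.2] M [-0.12  0.35  0.03] grip 0.573 64.3 j6 -0.39
t 18.57 pos [586.9 172.4 150.5] phi 0.516 txyz [ 0.3 -0.5  0.5] axyz [0.001 0.    0.14 ] F [-1.2 -1.2 -3.2] M [-0.07  0.24  0.  ] grip 0.571 64.3 j6 -0.42
```

```bash
python3 -m jog '[{"tx":0,"ty":0,"tz":0.4,"ax":0,"ay":0,"az":0.05,"jaw":1},{"tx":0,"ty":0,"tz":0,"ax":0,"ay":0,"az":0.05,"jaw":1},{"tx":0,"ty":0,"tz":0,"ax":0,"ay":0,"az":0.01,"jaw":1},{"tx":0,"ty":0,"tz":0,"ax":0,"ay":0,"az":0,"jaw":1}]' >/dev/null;  python3 go.py 586.3 172.4 150 0.376
```

```text
t 19.07 pos [586.5 172.4 150.4] phi 0.406 txyz [ 0.1 -0.2  0.4] axyz [0.   0.   0.03] F [-5.  -0.9  2.1] M [-0.23  0.95  0.23] grip 0.57 64.8 j6 -0.31
```

```bash
python3 -m jog '[{"tx":-0.1,"ty":0.4,"tz":0,"ax":0,"ay":0,"az":-0.02,"jaw":1},{"tx":0,"ty":0,"tz":0,"ax":0,"ay":0,"az":0,"jaw":-0.3},{"tx":0,"ty":0,"tz":0,"ax":0,"ay":0,"az":0,"jaw":-1},{"tx":0,"ty":0,"tz":0,"ax":0,"ay":0,"az":0,"jaw":-1},{"tx":0,"ty":0,"tz":0,"ax":0,"ay":0,"az":0,"jaw":-1}]';  python3 go.py 586.3 172.4 300 0.376
```

```text
time_s: 19.7
eef_pos: [587.2, 172.5, 149.8]
ee_rot: [0.0, 0.542, 0.84, 0.0]
force: [0.5, -0.5, -0.6]
grip_width: 1.002
grip_force: 0.0
t 19.7 pos [587.2 172.5 149.8] phi 0.425 txyz [   0.3   -0.8 -150.2] axyz [0.    0.    0.049] F [ 0.5 -0.5 -0.6] M [ 0.   -0.06 -0.07] grip 1.002 0.0 j6 -0.33
```

Released. Next I rise, back off toward the base, and look.

```bash
python3 -m jog '[{"tx":0.3,"ty":-0.8,"tz":-20,"ax":0,"ay":0,"az":0,"jaw":-1},{"tx":0,"ty":0,"tz":-40,"ax":0,"ay":0,"az":0,"jaw":-1},{"tx":0,"ty":0,"tz":-50,"ax":0,"ay":0,"az":0,"jaw":-1},{"tx":0,"ty":-50,"tz":-20,"ax":0,"ay":0,"az":0,"jaw":-1},{"tx":0,"ty":-55,"tz":0,"ax":0,"ay":0,"az":0,"jaw":-1}]'>/dev/null; python3 -m jog '[{"tx":0,"ty":-55,"tz":0,"ax":0,"ay":0,"az":0,"jaw":-1},{"tx":0,"ty":-55,"tz":0,"ax":0,"ay":0,"az":0,"jaw":-1},{"tx":0,"ty":-30,"tz":0,"ax":0,"ay":0,"az":0,"jaw":-1},{"tx":0,"ty":0,"tz":0,"ax":0,"ay":0,"az":0,"jaw":-1}]'
python3 - <<'E'
from h import *
c=snap('top');s=snap('scene')
q=np.array([world(c,u,v) for u in range(165,210) for v in range(168,215)]); q=q[(q[:,2]>180)&(q[:,2]<210)]
print('cup top z',np.median(q[:,2]) if len(q) else None,len(q),cv2.minEnclosingCircle(q[:,:2].astype(np.float32)) if len(q) else '')
a=cv2.resize(c['color'][160:220,155:215,::-1],(400,400),interpolation=cv2.INTER_CUBIC);b=cv2.resize(s['color'][165:245,280:360,::-1],(400,400),interpolation=cv2.INTER_CUBIC)
cv2.imwrite('pics/v5.png',np.hstack([a,b]))
E
```

```text
time_s: 20.82
eef_pos: [362.1, 71.0, 280.3]
ee_rot: [0.001, 0.543, 0.84, 0.0]
force: [0.3, 0.1, 0.1]
grip_width: 0.999
grip_force: 0.0
cup top z 194.579254972282 386 ((585.7399291992188, 171.5326690673828), 25.5727596282959)
```

View pics/v5.png

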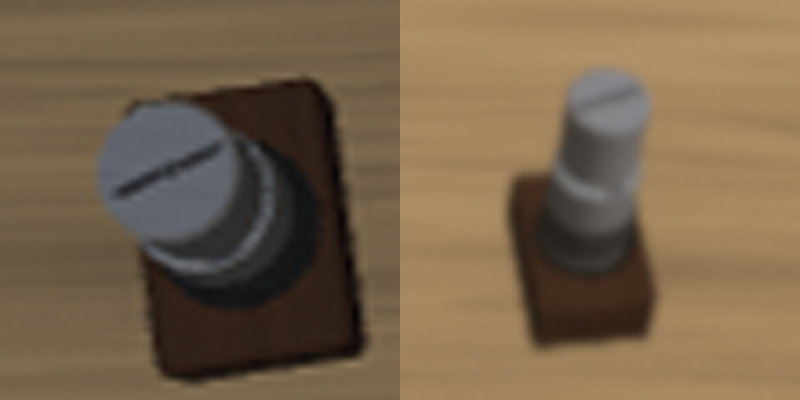

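The cup stands upright on the mouth. Its top is at 194.6 mm (195.5 expected when locked), and the bar from (115,190) to (220,145) lies about a quarter turn clockwise of the slots. It is locked, so I'm handing in.

```bash
python3 -c "
from rig import *
print(finish_job())"
```

```text
the job is handed in; nothing more can be done
None
```

The steel catch cup is locked home in the grinder's mouth and released, and the job is handed in at about 21 s; I never touched the bowl, jar, brush, knock box or look-alikes.

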